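# Fetch the salt shaker from the spice drawer and hold it upright

## Task

Pull the drawer of the small wooden spice box out to its stop. Then take the salt shaker out of its cradle (it is the short one of the three that lie there, with the waisted glass body and the domed, holed top) and hold it up standing upright, top uppermost, still, with its foot at least 15 cm above the worktop, ready for the cook; finish while holding it. Leave the drawer open, the two spice jars in their cradles and the other things on the worktop where they are.

Things in the scene. Friction and masses are not known exactly. Their poses are not given: they have to be found in the camera images.
- spice_box: Wooden spice box, fixed on the worktop, 175 deep (x) x 262 wide (y) x 140 high (z). Origin: centre of its underside; +x points into the box, away from the drawer front. Its lying jars are hidden until the drawer is pulled.
- drawer (a joint): The box's one drawer, which fills its whole front: 0 closed, 0.135 m at its stop; it slides along the box's -x and stays where it is left; about 2 to 4 N move it. It starts closed.
- drawer_handle (a point): Middle of the drawer's straight round steel bar handle, 10 thick and 100 long along y, axes as the box's; moves with the drawer. The bar is 40 in front of the drawer front (35 free behind it, nothing above it) and 25 below the box's top; with the drawer closed it lies at (-0.1435, 0, 0.115) in the box's frame.
- cradle_mid (a point): Foot point of the middle of three equal cradles in the drawer, 72 apart along y; axes as the box's. A spice jar lies with its foot centre here, its axis rising 35 degrees from level towards the box's +x (top to the back), on two 8 thick rods 30 apart, foot on a stop reaching 3 above its axis. Beside it is 28 free, down to 25 below its axis. Drawer side walls end 50 above the worktop.
- salt_shaker: Salt shaker of clear glass with a domed, holed grey top, 90 long, largest diameter 44 (top 34), about 70 to 140 g. Origin: centre of its foot; own +z runs from foot to top. It lies in one of the three cradles, which one varies, and as it tapers its axis rises only 28 degrees, its foot centre 2 higher than a spice jar's. 40 wide where gripped across, 43 from the foot.
- spice_a: Spice jar with a flat screw cap, 106 long, 45 diameter, lying in another cradle. Origin: centre of its foot, +z towards its cap. Stays in its cradle.
- spice_b: Same kind of spice jar, in the remaining cradle. Stays in its cradle.
- jam_jar: Jam jar, 65 diameter, 95 high, standing to the right of the box. Leave alone. Origin: centre of its underside.
- butter: Pack of butter, 73 x 102 x 37 high, to the left of the box. Leave alone. Origin: centre of its underside.
- garlic: Garlic bulb, 56 across, right of and before the box. Leave alone. Origin: its underside.

How it is judged (in metres and radians):
On the way, in this order (a step that is already met when the one before it is completed fails the run):
1. the drawer is pulled out to its stop (within 7 mm) with the shaker still in it (value of joint drawer above 0.128 m and height (world z) of salt_shaker below 0.07 m), for 0.2 s.
2. the shaker is drawn up out of its cradle in the fingers, clear of the drawer (height (world z) of salt_shaker above 0.09 m and contact force between salt_shaker and the fingers above 0.5 N and contact force between salt_shaker and spice_box below 0.05 N), for 0.1 s.
At the end, for the whole second after the job is handed in: The fingers alone hold the salt shaker, still, top uppermost, within 15 degrees of upright, its foot over 140 mm above the worktop; the drawer is out 115 mm or more; both spice jars lie in their cradles (feet within 20 mm along the drawer, not lifted 20 mm, tilt as laid within 14 degrees) (value of joint drawer above 0.115 m and height (world z) of salt_shaker above 0.14 m and angle between salt_shaker's own z axis and vertical below 0.26 rad and linear speed of salt_shaker below 0.03 m/s and angular speed of salt_shaker below 0.2 rad/s and contact force between salt_shaker and the fingers above 0.5 N and contact force between salt_shaker and spice_box below 0.05 N and x of spice_a in the frame of cradle_mid between -0.02 and 0.02 m and z of each of spice_a, spice_b in the frame of cradle_mid below 0.02 m and angle between spice_a's own z axis and vertical between 0.71 and 1.21 rad and x of spice_b in the frame of cradle_mid between -0.02 and 0.02 m and angle between spice_b's own z axis and vertical between 0.71 and 1.21 rad); the arm keeps its last pose, push and grip.
It fails at once if a spice jar is lifted out of its cradle (height (world z) of any of spice_a, spice_b above 0.075 m).
It fails at once if the jam jar, the butter or the garlic is shifted by more than 30 mm (distance of any of jam_jar, butter, garlic from where it was at the start of the episode above 0.03 m).
It also fails if it takes over 51 s, if anything falls off the work surface, if the arm or the gripper's body presses on something with over 40 N, if the wrist force passes 120 N, or if a joint passes its speed limit or range.

## Robot

A 6-joint arm with a two-finger parallel gripper is mounted at the origin on a cart in front of the work surface, level with it; the furniture and walls round the work are solid. World frame = base frame: x ahead of the robot, y to its left, z up, the work surface at z = 0. Lengths are in mm, angles in rad, forces in N, time in s.
With the tool pointing down it reaches from about 350 to 775 mm from the base axis. Payload 7.3 kg.
Tool frame: the origin (TCP) lies on the centre line of the jaws, within the pads' length; the fingertips stand finger_overhang ahead of it and the grasp point (between the pads) lies 8 mm behind it (finger_overhang is the distance from the TCP to the fingertips, in mm); z points along the fingers, y is the line along which they close (so a half turn about z gives the same grasp; the last joint's range is limited). The gripper opens to 92 mm and grips with 3 to 60 N. Pads are 19 mm wide; open, the fingers measure 130 mm over their backs; the gripper's body (75 mm by 190 mm) begins 47 mm behind the grasp point.
Start: joints at [-0.146, 0.342, 1.524, -0, 1.275, -0.146], TCP at [525.018, 0.02, 237.741] pointing down, gripper open.
Joint ranges: [-2.53, 2.53], [-0.77, 2.02], [0.04, 2.7], [-1, 4.14], [0.28, 2.66], [-3.11, 3.11]. Speed limits (rad/s): [2.57, 2.57, 3.14, 3.14, 3.14, 3.14].

## Interface

Orientations are given as [roll, pitch, yaw] about the fixed x, y, z axes, in that order (R = Rz(yaw) Ry(pitch) Rx(roll)).
In Python, from plant import get_obs, capture, close_job, finger_overhang gives the robot as it stands.
- The arm moves only by the shell command python3 -m inch 'ROWS'. ROWS is JSON, one flat list of numbers, 7 for each row, row after row: the turn, a rotation vector about the tool's x, y, z scaled (see below), then the shift along the tool's x, y, z scaled (see below), then the closure, from -1 (fully open) to 1 (shut). In form: [ax, ay, az, tx, ty, tz, gripper, ax, ay, az, tx, ty, tz, gripper, ...]. A call has 1 to 10 rows; each row shifts and turns the commanded pose from where the row before left it, along the tool's axes as they then stand; what a row does not reach is not made up. The controller multiplies each number of a shift by 0.8 m and each number of a turn by 1.5 rad. A row lasts 1/12 s, in which the tool goes at most 41.7 mm and 7.16 degrees, less where a joint would pass 70% of its speed; a pose out of reach is approached as far as the arm can. A call with a number of a shift or a turn outside -1 to 1 is refused whole. A call with a gripper value outside its range is refused whole. The fingers move at their own pace and stop on an object; the grip force is fixed at half the most. Time passes only in rows, so rows that do not move let the fingers close. It gives the time, the measured TCP pose, the force, the opening and the grip force at its end, in the units of the state.
- get_obs(): the state, without advancing time (a new reading comes with each control period).
- capture(name): name is "scene" or "side" or "wrist"; returns a dict with "image" (420x560x3 uint8, red, green, blue), "mtx" (3x3 intrinsics, pixels), "pose" (4x4, takes a point from camera to world coordinates). Camera axes: x right, y up, looking along -z (the intrinsics and any distortion apply to the point x, -y, -z); pixel columns grow to the right and rows downward; lengths in mm; the calibration is good to about 2 mm. The wrist camera is an equidistant fisheye: a pixel r from the principal point sees the ray r / f radians off the axis. A picture is of the moment at which its call begins. There is no depth.
- close_job(): hands the job in; it is judged then, once.
The state is a dict: "time": time; "joint_positions": joint angles; "dq": joint speeds; "tau": joint torques, N m; "tool_pos": TCP position; "tcp_rot": TCP orientation; "contact_force": force on the tool from outside, world axes, zero at the start; "moment": the same for the moment, N m; "grip_width": finger opening in mm; "finger_force": force on a finger pad.
Only numpy, scipy, OpenCV 4.12 (cv2) and the standard library are available. Lean on these libraries where they do the work, as an engineer would, in place of code of your own. Each camera call takes 0.05 s, during which the arm holds its last target. There are 200 camera calls.

## Working session

There is one attempt and no reset: what is moved stays moved. The work goes in short steps, Python scripts to look and compute and a shell command to move; the robot and the scene stay as the last step left them, time stands still between calls to the robot, and variables do not carry over. Pictures are saved under pics/ and viewed, at most 10 in all, crops included, and the job is handed in when it is done.

```bash
ls; mkdir -p pics; python3 - <<'E'
from plant import *
import cv2,numpy as np
print(finger_overhang if not callable(finger_overhang) else finger_overhang()); print(get_obs())
ims=[]
for n in("scene","side"):
    c=capture(n); cv2.imwrite(f"pics/{n}0.png",c["image"][:,:,::-1]); np.savez(f"{n}0.npz",**c); print(n,c["mtx"].tolist(),np.round(c["pose"],3).tolist(),[k for k in c])
E
```

```text
pics
11.0
{'time': 0.0, 'joint_positions': array([-1.46008657e-01,  3.42720060e-01,  1.52500355e+00, -1.13947190e-05,
        1.27537714e+00, -1.46002677e-01]), 'dq': array([-2.22527072e-04, -8.89261020e-05, -6.53607742e-05, -5.95760794e-04,
       -3.70838462e-04, -3.46647297e-04]), 'tau': array([ 7.61924657e-04, -4.31245601e+01, -2.44219762e+01,  7.17750052e-02,
        5.59406646e-02, -1.04314388e-04]), 'tool_pos': array([5.24621430e+02, 7.00006761e-02, 2.37051023e+02]), 'tcp_rot': array([-3.14009902e+00, -2.08624438e-04,  1.57079352e+00]), 'contact_force': array([-0.59448719,  0.39875869,  0.23875304]), 'moment': array([-0.0295095 ,  0.03024968,  0.02165053]), 'finger_force': 0.0, 'grip_width': 92.39984705552482}
scene [[455.7318566479861, 0.0, 279.1493020512595], [0.0, 455.7318566479861, 212.6153892760569], [0.0, 0.0, 1.0]] [[0.622, 0.569, -0.538, 85.963], [-0.783, 0.44, -0.439, -454.602], [-0.013, 0.695, 0.719, 827.279], [0.0, 0.0, 0.0, 1.0]] ['image', 'mtx', 'pose']
side [[440.4072885764294, 0.0, 273.80179633560505], [0.0, 440.4072885764294, 212.91286771068837], [0.0, 0.0, 1.0]] [[-0.726, 0.444, -0.525, -37.09], [-0.687, -0.475, 0.549, 721.391], [-0.005, 0.76, 0.65, 916.756], [0.0, 0.0, 0.0, 1.0]] ['image', 'mtx', 'pose']
```

View pics/scene0.png

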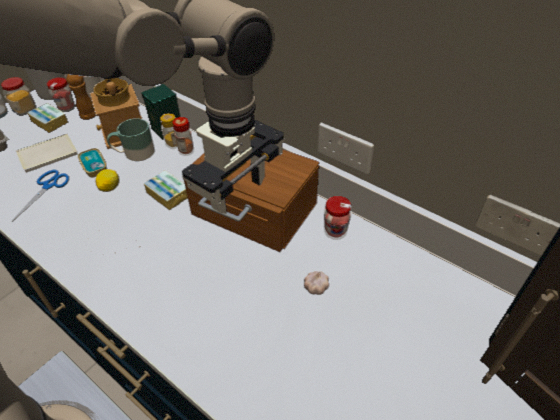

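View pics/side0.png

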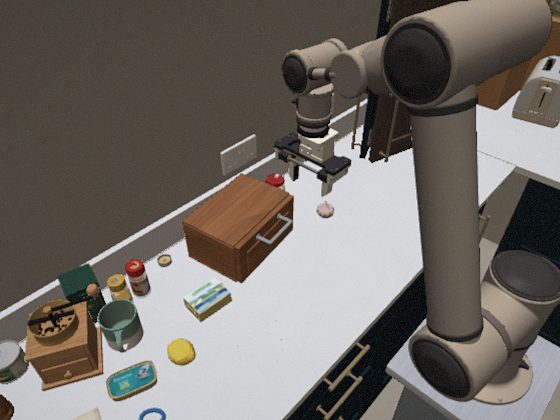

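```bash
python3 - <<'E'
import cv2,numpy as np
a=cv2.imread("pics/scene0.png")[130:255,170:340]; b=cv2.imread("pics/side0.png")[165:285,170:310]
f=lambda i,w:cv2.resize(i,(w*1,600*1) ,interpolation=cv2.INTER_CUBIC)
a=cv2.resize(a,None,fx=2.35,fy=2.35,interpolation=2);b=cv2.resize(b,None,fx=2.8,fy=2.8,interpolation=2)
print(a.shape,b.shape)
h=max(a.shape[0],b.shape[0]);o=np.zeros((h,a.shape[1]+b.shape[1],3),np.uint8);o[:a.shape[0],:a.shape[1]]=a;o[:b.shape[0],a.shape[1]:]=b
cv2.imwrite("pics/crop.png",o)
E
```

```text
(294, 400, 3) (336, 392, 3)
```

View pics/crop.png

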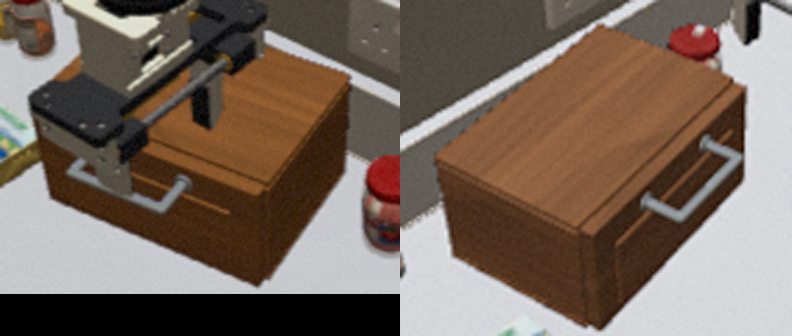

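```bash
cat >h.py <<'E'
import numpy as np
def proj(c,P):
    T=np.linalg.inv(c["pose"]); p=(T[:3,:3]@np.atleast_2d(P).T+T[:3,3:]).T
    K=c["mtx"]; return np.c_[K[0,2]+K[0,0]*p[:,0]/-p[:,2],K[1,2]+K[1,1]*-p[:,1]/-p[:,2]]
def fit_box():
    from scipy.optimize import least_squares
    s=np.load("scene0.npz");d=np.load("side0.npz")
    B=lambda p,L:np.c_[p[0]+np.cos(p[2])*L[:,0]-np.sin(p[2])*L[:,1],p[1]+np.sin(p[2])*L[:,0]+np.cos(p[2])*L[:,1],L[:,2]]
    Ls=np.array([[-103.5,-131,0],[-103.5,131,0],[87.5,-131,140],[-143.5,45,115],[-143.5,-47,115]]);us=np.array([[262,285],[52,197],[350,75],[68,174],[163,208]])/2.35+[170,130]
    Ld=np.array([[-103.5,131,0],[-103.5,-131,0],[87.5,131,140],[87.5,-131,140],[87.5,131,0],[-143.5,47,115],[-143.5,-47,115]]);ud=(np.array([[600,328],[745,185],[437,158],[603,27],[455,257],[686,218],[740,158]])-[400,0])/2.8+[170,165]
    f=lambda p:np.r_[(proj(s,B(p,Ls))-us).ravel(),(proj(d,B(p,Ld))-ud).ravel()]
    r=least_squares(f,[620,0,0],x_scale=[10,10,.1],loss="soft_l1");return r.x,f(r.x).reshape(-1,2),B
if __name__=="__main__":
    p,res,B=fit_box();print(p,np.round(res,1).tolist(),B(p,np.array([[-143.5,0,115],[0,0,0]])))
E
python3 h.py
```

```text
[6.83239552e+02 1.09793879e+02 1.63914068e-01] [[-0.5, 3.2], [-2.2, 1.8], [0.7, -0.9], [3.4, 0.6], [-2.1, 0.5], [0.5, 2.9], [0.6, -1.1], [-1.1, -1.5], [-0.9, -2.2], [-0.7, -0.4], [-0.6, -0.9], [-0.5, 0.5]] [[541.66300541  86.37739814 115.        ]
 [683.23955159 109.79387892   0.        ]]
```

```bash
python3 -m inch '[0,0,-0.055,0,0,0,0.43, 0,0,-0.055,0,0,0,0.43, 0,0,0,0.026,0.0097,0.027,0.43, 0,0,0,0.026,0.0097,0.027,0.43, 0,0,0,0.026,0.0097,0.027,0.43, 0,0,0,0.025,0.0097,0.027,0.43, 0,0,0,0,0,0,0.43, 0,0,0,0,0,0,0.43]'
python3 - <<'E'
from plant import *
import cv2,numpy as np
o=get_obs();print(o["tool_pos"],o["tcp_rot"],o["grip_width"])
c=capture("wrist");np.savez("w1.npz",**c);print(c["mtx"].tolist(),np.round(c["pose"],3).tolist())
s=capture("scene")["image"][130:255,170:340]; d=capture("side")["image"][165:285,170:310]
w=c["image"]
o=np.zeros((600,800,3),np.uint8);o[:420,:560]=w
s=cv2.resize(s,(238,175));o[:175,560:798]=s
d=cv2.resize(d,(238,204));o[180:384,560:798]=d
cv2.imwrite("pics/w1.png",o[:,:,::-1])
E
```

```text
time: 0.77
tool_pos: [541.2, 87.1, 150.0]
tcp_rot: [-3.138, -0.0, 1.738]
contact_force: [-0.8, -0.0, 0.7]
grip_width: 42.9
finger_force: 0.0
[541.22006825  87.09702579 149.95342543] [-3.13819352e+00 -2.54828043e-04  1.73793190e+00] 42.9450235713329
[[325.19226210127806, 0.0, 282.3708606149773], [0.0, 325.19226210127806, 206.83366262712002], [0.0, 0.0, 1.0]] [[0.986, -0.161, -0.043, 528.29], [0.167, 0.947, 0.273, 160.33], [-0.003, -0.276, 0.961, 298.051], [0.0, 0.0, 0.0, 1.0]]
```

View pics/w1.png

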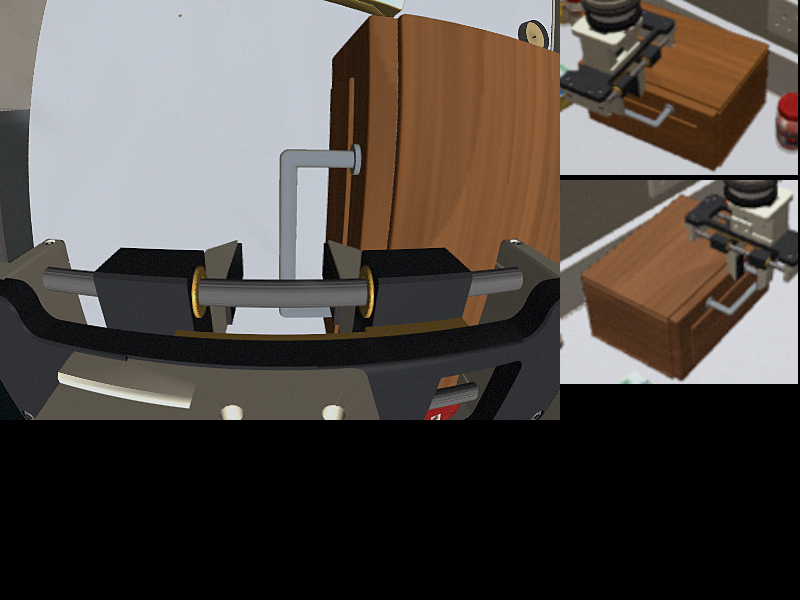

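```bash
cat >>h.py <<'E'
def wray(c,uv,z):
    K=c["mtx"];d=(np.array(uv,float)-[K[0,2],K[1,2]])/K[0,0];r=np.linalg.norm(d)
    v=np.array([np.sin(r)*d[0]/r,-np.sin(r)*d[1]/r,-np.cos(r)]);R=c["pose"];w=R[:3,:3]@v;o=R[:3,3]
    return o+w*(z-o[2])/w[2]
def tobox(P,p):
    d=np.array(P)[:2]-p[:2];c,s=np.cos(p[2]),np.sin(p[2]);return np.array([c*d[0]+s*d[1],-s*d[0]+c*d[1],P[2]])
E
python3 - <<'E'
from h import *
p,_,B=fit_box();c=np.load("w1.npz")
for uv,z in [((289,230),115),((289,165),115),((289,157),115),((291,312),115),((398,60),140),((402,235),140),((397,16),140)]:
    P=wray(c,uv,z);print(uv,P.round(1),tobox(P,p).round(1))
print(tobox([541.2,87.1,0],p))
E
```

```text
(289, 230) [542.9  94.8 115. ] [-140.9    8.1  115. ]
(289, 165) [536.1 133.4 115. ] [-141.3   47.3  115. ]
(289, 157) [535.3 137.9 115. ] [-141.3   51.9  115. ]
(291, 312) [554.5  36.9 115. ] [-138.9  -50.9  115. ]
(398, 60) [579.3 199.9 140. ] [-87.8 105.9 140. ]
(402, 235) [602.3 110.7 140. ] [-79.7  14.1 140. ]
(397, 16) [575.4 223.3 140. ] [-87.8 129.6 140. ]
[-143.83888442    0.78846992    0.        ]
```

```bash
python3 -m inch '[0,0,0,0,0.003,0,0.43, 0,0,0,0,0,0,0.43, 0,0,0,0,0,0.018,0.43, 0,0,0,0,0,0.018,0.43, 0,0,0,0,0,0.018,0.43, 0,0,0,0,0,0,1, 0,0,0,0,0,0,1, 0,0,0,0,0,0,1, 0,0,0,0,0,0,1]'
```

```text
time: 1.67
tool_pos: [544.1, 86.4, 109.0]
tcp_rot: [-3.141, 0.0, 1.736]
contact_force: [-3.5, -2.5, 1.0]
grip_width: 8.9
finger_force: 30.0
```

```bash
python3 -m inch '[0,0,0,0,-0.015,0,1, 0,0,0,0,-0.018,0,1, 0,0,0,0,-0.018,0,1, 0,0,0,0,-0.018,0,1, 0,0,0,0,-0.018,0,1, 0,0,0,0,-0.018,0,1, 0,0,0,0,-0.018,0,1, 0,0,0,0,-0.018,0,1, 0,0,0,0,-0.018,0,1, 0,0,0,0,-0.008,0,1]'
python3 -m inch '[0,0,0,0,-0.003,0,1, 0,0,0,0,-0.002,0,1, 0,0,0,0,0,0,1, 0,0,0,0,0,0,1]'
```

```text
time: 2.5
tool_pos: [412.1, 64.9, 109.0]
tcp_rot: [3.14, 0.0, 1.736]
contact_force: [1.9, 3.0, -4.2]
grip_width: 8.9
finger_force: 30.0
time: 2.83
tool_pos: [410.9, 64.7, 109.0]
tcp_rot: [3.137, -0.0, 1.735]
contact_force: [2.3, 4.3, 1.3]
grip_width: 8.8
finger_force: 30.0
```

```bash
python3 -m inch '[0,0,0,0,-0.002,0,1, 0,0,0,0,0,0,1, 0,0,0,0,0,0,0.5, 0,0,0,0,0,0,0.43, 0,0,0,0,0,0,0.43, 0,0,0,0,0,-0.02,0.43, 0,0,0,0,0,-0.02,0.43, 0,0,0,0,0.01,-0.04,0, 0,0,0,0,0.01,-0.04,-0.05,  0,0,0,0,0.01,-0.04,-0.05]'
python3 - <<'E'
from plant import *
import cv2,numpy as np
o=get_obs();print(o["tool_pos"],o["tcp_rot"],o["grip_width"])
W={n:capture(n) for n in("wrist","scene","side")}
for n in W: np.savez(n+"2.npz",**W[n])
print(np.round(W["wrist"]["pose"],3).tolist())
o=np.zeros((600,800,3),np.uint8);o[:420,:560]=W["wrist"]["image"]
o[:175,560:]=cv2.resize(W["scene"]["image"][150:275,150:320],(240,175))
o[180:420,560:]=cv2.resize(W["side"]["image"][165:305,190:330],(240,240))
cv2.imwrite("pics/w2.png",o[:420,:,::-1])
E
```

```text
time: 3.67
tool_pos: [430.7, 67.8, 237.7]
tcp_rot: [-3.141, 0.0, 1.736]
contact_force: [0.5, 0.5, 0.1]
grip_width: 41.5
finger_force: 0.0
[430.68283425  67.76164096 237.71246722] [-3.14095779e+00  1.59187465e-04  1.73561614e+00] 41.494183845837796
[[0.986, -0.158, -0.045, 417.526], [0.165, 0.948, 0.273, 141.009], [-0.0, -0.277, 0.961, 385.795], [0.0, 0.0, 0.0, 1.0]]
```

View pics/w2.png

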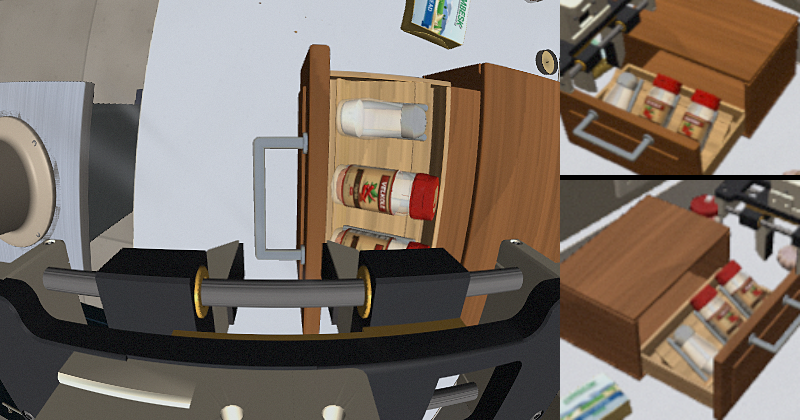

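```bash
python3 - <<'E'
from h import *
p,_,B=fit_box();c=np.load("wrist2.npz")
for uv,z in [((258,200),115),((260,140),115),((337,118),55),((337,118),65),((428,122),75),((428,122),85),((341,103),60),((341,137),60),((330,200),140),((326,80),140)]:
    P=wray(c,uv,z);print(uv,P.round(1),tobox(P,p).round(1))
a=28*np.pi/180
im=c["image"][80:160,320:450]; import cv2; o=[cv2.resize(im,None,fx=4,fy=4,interpolation=2)]
s=np.load("scene2.npz")["image"][190:240,170:230];d=np.load("side2.npz")["image"][235:295,235:300]
o=np.zeros((600,800,3),np.uint8);o[:320,:520]=cv2.resize(im,(520,320),interpolation=2);o[:225,525:795]=cv2.resize(s,(270,225),interpolation=2)
o[240:480,530:790]=cv2.resize(d,(260,240),interpolation=2);cv2.imwrite("pics/z2.png",o[:,:,::-1])
E
```

```text
(258, 200) [408.6  66.7 115. ] [-278.     2.3  115. ]
(260, 140) [402.5 118.  115. ] [-275.6   53.9  115. ]
(337, 118) [472.3 148.6  55. ] [-201.7   72.7   55. ]
(337, 118) [470.7 148.4  65. ] [-203.4   72.8   65. ]
(428, 122) [562.7 165.   75. ] [-109.9   74.2   75. ]
(428, 122) [558.  164.3  85. ] [-114.7   74.2   85. ]
(341, 103) [472.8 164.3  60. ] [-198.7   88.1   60. ]
(341, 137) [479.1 130.4  60. ] [-198.1   53.6   60. ]
(330, 200) [465.2  82.9 140. ] [-219.5    9.1  140. ]
(326, 80) [445.  173.6 140. ] [-224.6  101.9  140. ]
```

View pics/z2.png

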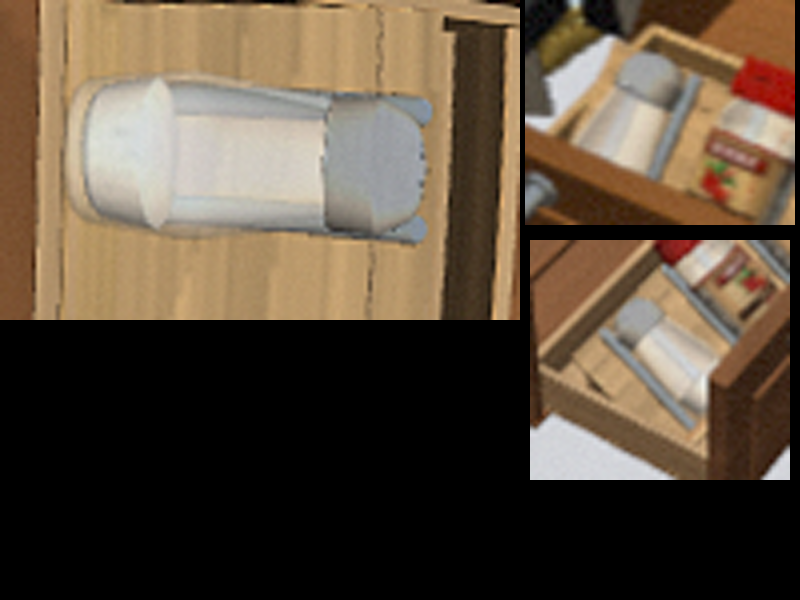

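```bash
python3 - <<'E'
from h import *
from scipy.optimize import least_squares
p,_,B=fit_box();w=np.load("wrist2.npz");s=np.load("scene2.npz");d=np.load("side2.npz")
def f(P):
    a=wray(w,(414.5,120),P[2])[:2]-P[:2]
    return np.r_[a*.45,(proj(s,P)-[198,205])[0],(proj(d,P)-[262,254.5])[0]]
r=least_squares(f,[530,160,75]);P=r.x;print(P,f(P).round(1),tobox(P,p))
E
```

```text
[543.4838733  161.82528801  85.50752704] [-0.2  0.4 -0.7  0.7 -0.7 -0.5] [-129.39187283   74.13946583   85.50752704]
```

```bash
python3 -m inch '[0,0,0,0.0231,0.0313,0,-0.09, 0,0,0,0.0231,0.0313,0,-0.09, 0,0,0,0.0231,0.0313,0,-0.09, 0,0,0,0.0231,0.0313,0,-0.09, 0,0,0.08,0,0,0,-0.09, 0,0,0.08,0,0,0,-0.09, 0,0,0.08,0,0,0,-0.09, 0,0,0.08,0,0,0,-0.09, 0,0,0.08,0,0,0,-0.09, 0,0,0.08,0,0,0,-0.09]'
python3 -m inch '[0,0,0.08,0,0,0,-0.09, 0,0,0.08,0,0,0,-0.09, 0,0,0.08,0,0,0,-0.09, 0,0,0.08,0,0,0,-0.09, 0,0,0.08,0,0,0,-0.09, 0,0,0.08,0,0,0,-0.09, 0,0,0.087,0,0,0,-0.09, 0,0,0,0,0,0.04,-0.09, 0,0,0,0,0,0.04,-0.09, 0,0,0,0,0,0,-0.09]'
python3 - <<'E'
from plant import *
import cv2,numpy as np
o=get_obs();print(o["tool_pos"],o["tcp_rot"],o["joint_positions"],o["grip_width"])
W={n:capture(n) for n in("wrist","scene","side")}
for n in W: np.savez(n+"3.npz",**W[n])
o=np.zeros((420,800,3),np.uint8);o[:420,:560]=W["wrist"]["image"]
o[:175,560:]=cv2.resize(W["scene"]["image"][130:255,150:320],(240,175))
o[180:420,560:]=cv2.resize(W["side"]["image"][165:305,190:330],(240,240))
cv2.imwrite("pics/w3.png",o[:420,:,::-1])
E
```

```text
time: 4.65
tool_pos: [516.5, 157.0, 234.4]
tcp_rot: [-3.139, 0.002, 1.01]
contact_force: [0.2, -0.1, 0.3]
grip_width: 50.2
finger_force: 0.0
time: 5.48
tool_pos: [513.1, 156.3, 165.4]
tcp_rot: [3.142, 0.013, 0.171]
contact_force: [-0.9, -0.7, -0.2]
grip_width: 50.1
finger_force: 0.0
[513.08490291 156.32365449 165.44709295] [3.141589   0.0133258  0.17062216] [ 1.52952684e-01  4.37851579e-01  1.58874858e+00 -2.64576196e-04
  1.12831616e+00  1.55324171e+00] 50.06315938049017
```

View pics/w3.png

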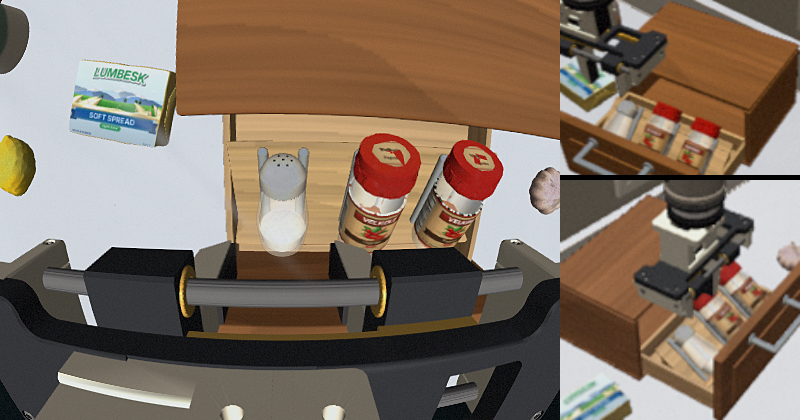

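```bash
python3 - <<'E'
from h import *
from plant import get_obs
o=get_obs();print(o["tool_pos"],o["tcp_rot"])
p,_,B=fit_box();c=np.load("wrist3.npz");t=o["tool_pos"];y=o["tcp_rot"][2];a=[t[0],t[1],y]
for uv,z in [((283,178),85),((284,205),75),((285,225),62),((286,252),45),((285,254),30),((283,153),85),((236,290),154),((340,290),154)]:
    P=wray(c,uv,z);print(uv,z,tobox(P,a).round(1),tobox(P,p).round(1))
E
```

```text
[517.58469116 157.15953028 172.48714385] [3.14150386e+00 5.60751419e-04 1.70762361e-01]
(283, 178) 85 [23.7 -0.7 85. ] [-132.    73.2   85. ]
(284, 205) 75 [ 0.7 -1.5 75. ] [-155.    72.2   75. ]
(285, 225) 62 [-20.3  -2.5  62. ] [-176.    71.2   62. ]
(286, 252) 45 [-52.5  -3.6  45. ] [-208.1   69.8   45. ]
(285, 254) 30 [-61.5  -2.8  30. ] [-217.2   70.5   30. ]
(283, 153) 85 [41.7 -0.7 85. ] [-114.    73.3   85. ]
(236, 290) 154 [-26.4  26.1 154. ] [-182.3   99.6  154. ]
(340, 290) 154 [-26.6 -33.3 154. ] [-182.    40.3  154. ]
```

```bash
python3 -m inch '[0,0,0,0,0.002,0.03,-0.09, 0,0,0,0,0,0.035,-0.09, 0,0,0,0,0,0.035,-0.09, 0,0,0,0,0,0.015,-0.09, 0,0,0,0,0,0,-0.09]'
python3 -m inch '[0,0,0,0,0,0.012,-0.09, 0,0,0,0,0,0.012,-0.09, 0,0,0,0,0,0.01,-0.09, 0,0,0,0,0,0,-0.09]'
python3 - <<'E'
from plant import *
import cv2,numpy as np
W={n:capture(n) for n in("wrist","scene","side")}
o=np.zeros((420,800,3),np.uint8);o[:420,:560]=W["wrist"]["image"]
o[:175,560:]=cv2.resize(W["scene"]["image"][130:255,150:320],(240,175))
o[180:420,560:]=cv2.resize(W["side"]["image"][165:305,190:330],(240,240))
cv2.imwrite("pics/w4.png",o[:420,:,::-1])
E
```

```text
time: 6.05
tool_pos: [517.1, 155.5, 79.0]
tcp_rot: [-3.142, 0.003, 0.171]
contact_force: [-0.9, -0.5, 0.7]
grip_width: 50.1
finger_force: 0.0
time: 6.38
tool_pos: [522.6, 155.9, 57.0]
tcp_rot: [3.14, -0.012, 0.171]
contact_force: [-0.3, -3.8, 12.0]
grip_width: 49.7
finger_force: 1.4
```

View pics/w4.png

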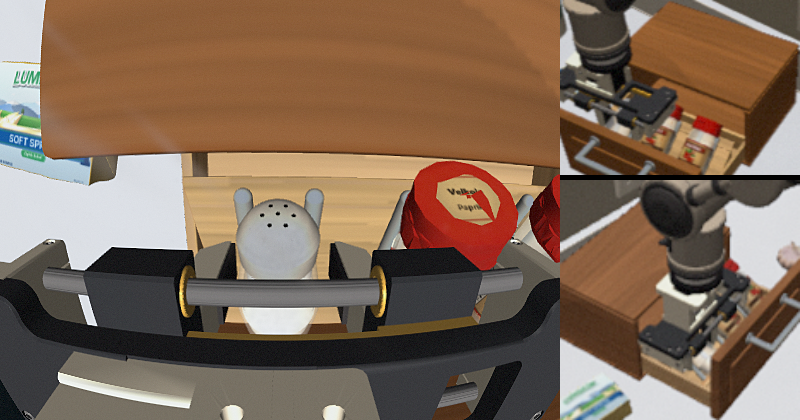

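```bash
python3 - <<'E'
from plant import *
o=get_obs()
for k in o:print(k,o[k])
E
```

```text
time 6.5333
joint_positions [ 0.14945371  0.58196854  1.69927003 -0.00209776  0.85271091  1.55069001]
dq [-0.00027227  0.00052109  0.00406878 -0.0021998  -0.00012539  0.00022042]
tau [  2.5626006  -42.42597342 -15.57080805   1.28365997  -0.04582983
  -0.23911309]
tool_pos [520.7277159  155.18003835  55.88503416]
tcp_rot [ 3.13984903 -0.00760857  0.17094082]
contact_force [-0.60933686 -4.90975744 11.84396266]
moment [-1.17529431 -0.34837056 -0.20218709]
finger_force 0.8374609099701047
grip_width 49.99934508774366
```

```bash
python3 -m inch '[0,0,0,0,0,-0.005,-0.09, 0,0,0,0,0,0,-0.09]'
python3 -m inch '[0,0,0,0,-0.001,0,-0.09, 0,0,0,0,0,0,-0.09, 0,0,0,0,0,0,-0.09]'
```

```text
time: 6.7
tool_pos: [519.0, 155.6, 58.6]
tcp_rot: [3.141, -0.004, 0.171]
contact_force: [-0.3, -1.9, 2.1]
grip_width: 50.0
finger_force: 0.0
time: 6.95
tool_pos: [518.4, 156.3, 57.4]
tcp_rot: [3.141, -0.002, 0.171]
contact_force: [-0.2, -3.1, 5.1]
grip_width: 50.2
finger_force: 0.0
```

```bash
python3 -m inch '[0,0,0,0,0,0,0.1, 0,0,0,0,0,0,0.3, 0,0,0,0,0,0,0.3, 0,0,0,0,0,0,0.3, 0,0,0,0,0,0,0.3, 0,0,0,0,0,0,0.3]'
```

```text
time: 7.45
tool_pos: [518.0, 156.6, 57.5]
tcp_rot: [-3.142, -0.001, 0.171]
contact_force: [-1.2, -1.2, 8.1]
grip_width: 40.3
finger_force: 29.6
```

```bash
python3 -m inch '[0,0,0,0,0,-0.008,0.5, 0,0,0,0,0,-0.015,0.5, 0,0,0,0,0,-0.02,0.5, 0,0,0,0,0,-0.03,0.5, 0,0,0,0,0,-0.035,0.5, 0,0,0,0,0,-0.035,0.5, 0,0,0,0,0,-0.035,0.5, 0,0,0,0,0,-0.035,0.5, 0,0,0,0,0,-0.02,0.5, 0,0,0,0,0,0,0.5]'
python3 -c "
from plant import *;o=get_obs();print(o['joint_positions'])"
```

```text
time: 8.28
tool_pos: [519.0, 157.1, 247.0]
tcp_rot: [-3.141, -0.007, 0.171]
contact_force: [-0.0, -0.3, -1.0]
grip_width: 40.1
finger_force: 29.6
[1.52298441e-01 3.62898823e-01 1.46653569e+00 5.05725392e-04
 1.30547690e+00 1.55164413e+00]
```

```bash
python3 - <<'E'
import numpy as np
from scipy.optimize import least_squares
D=np.array([[.3427,1.5250,1.27538,524.6,237.05],[.58197,1.69927,.85271,543.4,55.9],[.3629,1.46654,1.30548,542.2,247.0],[.43785,1.58875,1.12832,540.2,168.9]])
def fk(P,q2,q3,q5,L):
    a,b,h=P;s=q2+q3;t=s+q5
    return a*np.sin(q2)+b*np.sin(s)+L*np.sin(t), h+a*np.cos(q2)+b*np.cos(s)+L*np.cos(t)
for L in(200,250,300):
    f=lambda P:np.r_[tuple(np.subtract(fk(P,*D[:,:3].T,L),D[:,3:].T))]
    r=least_squares(f,[400,400,200]);print(L,r.x.round(1),f(r.x).round(1))
    for X,Z in((520,250),(560,330),(600,330),(600,400),(650,400),(700,400),(650,300)):
        g=least_squares(lambda q:np.subtract(fk(r.x,q[0],q[1],2.06-q[0]-q[1],L),(X,Z)),[.2,1.5]);q=g.x;print(X,Z,q.round(2),(2.06-q.sum()).round(2),g.cost.round(1),end=' | ')
    print()
E
```

```text
200 [447.2 392.3 133.6] [ 0.5  1.3 -2.9 -1.   3.  -4.5  4.4 -2.9]
520 250 [0.07 2.15] -0.16 0.0 | 560 330 [0.05 1.93] 0.08 0.0 | 600 330 [0.14 1.83] 0.09 0.0 | 600 400 [0.09 1.7 ] 0.27 0.0 | 650 400 [0.2  1.57] 0.29 0.0 | 700 400 [0.31 1.43] 0.32 0.0 | 650 300 [0.27 1.75] 0.04 0.0 | 
250 [446.5 392.6 184.4] [ 0.5  1.6 -2.5 -1.7  3.  -4.5  4.4 -2.9]
520 250 [0.02 2.29] -0.25 0.0 | 560 330 [-0.02  2.07] 0.0 0.0 | 600 330 [0.07 1.98] 0.01 0.0 | 600 400 [0.01 1.86] 0.2 0.0 | 650 400 [0.12 1.74] 0.2 0.0 | 700 400 [0.23 1.61] 0.23 0.0 | 650 300 [0.21 1.9 ] -0.06 0.0 | 
300 [445.7 393.  235.2] [ 0.5  1.8 -2.1 -2.4  3.  -4.6  4.4 -2.9]
520 250 [-0.02  2.42] -0.34 0.0 | 560 330 [-0.09  2.22] -0.07 0.0 | 600 330 [0.01 2.13] -0.07 0.0 | 600 400 [-0.07  2.  ] 0.13 0.0 | 650 400 [0.04 1.89] 0.13 0.0 | 700 400 [0.15 1.77] 0.14 0.0 | 650 300 [0.16 2.05] -0.15 0.0 |
```

```bash
python3 -m inch '[0,0,0,0.0075,0,-0.02,0.5, 0,0,0,0.0075,0,-0.034,0.5, 0,0,0,0.0075,0,-0.034,0.5, 0,0,0,0.0075,0,-0.034,0.5, 0,0,0,0.0075,0,-0.034,0.5, 0,0,0,0.0075,0,-0.034,0.5, 0,0,0,0.0075,0,-0.034,0.5, 0,0,0,0.0075,0,-0.034,0.5, 0,0,0,0.0075,0,-0.034,0.5, 0,0,0,0.0075,0,-0.034,0.5]'
python3 -m inch '[0,0.04,0,0,0,0,0.5, 0,0.06,0,0,0,0,0.5, 0,0.06,0,0,0,0,0.5, 0,0.06,0,0,0,0,0.5, 0,0.06,0,0,0,0,0.5, 0,0.06,0,0,0,0,0.5, 0,0,0,0,0,0,0.5]'
python3 -c "
from plant import *;o=get_obs();print(o['joint_positions'],o['dq'].max())"
```

```text
time: 9.12
tool_pos: [576.8, 167.0, 503.7]
tcp_rot: [-3.141, 0.003, 0.171]
contact_force: [1.7, -0.4, -0.3]
grip_width: 40.2
finger_force: 29.6
time: 9.7
tool_pos: [573.8, 166.8, 500.5]
tcp_rot: [-3.141, -0.506, 0.171]
contact_force: [-0.2, 0.3, -2.1]
grip_width: 40.4
finger_force: 29.6
[0.14864078 0.12555852 1.20816449 0.01207002 1.30187857 1.54762599] 0.2076428068385753
```

```bash
python3 -m inch '[0,0.055,0,0,0,0,0.5, 0,0.06,0,0,0,0,0.5, 0,0.06,0,0,0,0,0.5, 0,0.06,0,0,0,0,0.5, 0,0.06,0,0,0,0,0.5, 0,0.05,0,0,0,0,0.5, 0,0.036,0,0,0,0,0.5, 0,0,0,0,0,0,0.5, 0,0,0,0,0,0,0.5, 0,0,0,0,0,0,0.5]'
python3 - <<'E'
from plant import *
import cv2,numpy as np
print(get_obs()['joint_positions'])
W={n:capture(n) for n in("wrist","scene","side")}
o=np.zeros((560,800,3),np.uint8);o[:300,:400]=cv2.resize(W["scene"]["image"],(400,300))
o[:300,400:]=cv2.resize(W["side"]["image"],(400,300))
o[300:560,:347]=cv2.resize(W["wrist"]["image"],(347,260))
o[300:560,400:]=cv2.resize(W["side"]["image"][40:170,200:400],(400,260))
cv2.imwrite("pics/f.png",o[:,:,::-1])
E
```

```text
time: 10.53
tool_pos: [577.7, 166.8, 504.3]
tcp_rot: [-3.141, -1.079, 0.171]
contact_force: [0.4, 0.0, -0.2]
grip_width: 40.0
finger_force: 29.6
[ 0.13941212 -0.09869025  1.75136208  0.06975931  0.41072844  1.49199353]
```

View pics/f.png

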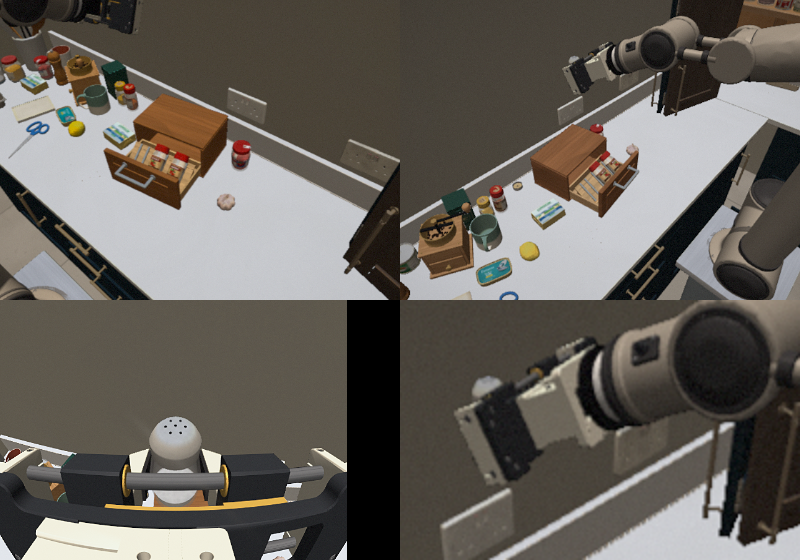

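```bash
python3 -m inch '[0,0,0,0,0,0,0.5, 0,0,0,0,0,0,0.5, 0,0,0,0,0,0,0.5, 0,0,0,0,0,0,0.5, 0,0,0,0,0,0,0.5, 0,0,0,0,0,0,0.5]' && python3 -c "
from plant import *
print(abs(get_obs()['dq']).max());print(close_job())"
```

```text
time: 11.18
tool_pos: [576.7, 166.6, 504.2]
tcp_rot: [-3.142, -1.082, 0.171]
contact_force: [0.0, -0.8, -1.2]
grip_width: 40.1
finger_force: 29.6
0.0012581483875706322
the job is handed in; nothing more can be done
None
```

I pulled the drawer out to its stop, lifted the salt shaker from the left cradle and handed the job in at 11.2 s with the shaker held still and upright, foot about 0.47 m above the worktop; the final pictures show the drawer open and both spice jars in place, but no verdict came back.

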